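Sort carving wax into the colour trays

TASK

Put the five loose pieces of carving wax away in the wooden trays: each goes into the tray whose end block has its own colour, ring tubes in the bay right beside the coloured block and slabs in the other bay, at the plain end. Stand every piece upright and flat on the floor of its bay, setting it down gently rather than dropping it or knocking it about, because wax chips. Leave the graver and the steel doming block that lie among them where they are.

Things in the scene. Friction and masses are not known exactly. Their poses are not given: they have to be found in the camera images.
- tube_green: loose green carving-wax ring tube standing on its end: 40 mm outside diameter, 18 mm bore through it, 36 mm tall, about 35 g. Origin at the centre of its underside, z up along its axis
- slab_green: loose green carving-wax slab offcut: 44 mm (x) by 24 mm (y), 36 mm tall (z), about 36 g, three dark scribe lines on its top. Origin at the centre of its underside; it can lie at any yaw
- tube_blue: loose blue carving-wax ring tube standing on its end: 40 mm outside diameter, 18 mm bore through it, 36 mm tall, about 35 g. Origin at the centre of its underside, z up along its axis
- slab_blue: loose blue carving-wax slab offcut: 44 mm (x) by 24 mm (y), 36 mm tall (z), about 36 g, three dark scribe lines on its top. Origin at the centre of its underside; it can lie at any yaw
- tube_red: loose red carving-wax ring tube standing on its end: 40 mm outside diameter, 18 mm bore through it, 36 mm tall, about 35 g. Origin at the centre of its underside, z up along its axis
- tray_green: fixed wooden tray with a green end block; outside 142 (x) by 64 (y) mm, walls 16 mm high, 3 mm thick, floor 4 mm thick. Origin at table height under the divider between its two bays, each 62 (x) by 58 (y) mm inside: tube bay centred at x = +32.5 mm, next to the green block (12 mm thick, 18 mm high); slab bay at x = -32.5 mm, the plain end. Any yaw
- tray_blue: fixed wooden tray with a blue end block; outside 142 (x) by 64 (y) mm, walls 16 mm high, 3 mm thick, floor 4 mm thick. Origin at table height under the divider between its two bays, each 62 (x) by 58 (y) mm inside: tube bay centred at x = +32.5 mm, next to the blue block (12 mm thick, 18 mm high); slab bay at x = -32.5 mm, the plain end. Any yaw
- tray_red: fixed wooden tray with a red end block; outside 142 (x) by 64 (y) mm, walls 16 mm high, 3 mm thick, floor 4 mm thick. Origin at table height under the divider between its two bays, each 62 (x) by 58 (y) mm inside: tube bay centred at x = +32.5 mm, next to the red block (12 mm thick, 18 mm high); slab bay at x = -32.5 mm, the plain end. Any yaw
- graver: bystander: loose graver lying flat, wooden mushroom handle (52 mm long, 28 mm thick) towards -x, slim steel blade (53 mm) towards +x; 108 mm long, up to 28 mm high. Origin on the table under the join of handle and blade. Not to be moved
- doming_block: bystander: loose steel doming block, a 45 mm cube with round hollows drawn in its top. Origin at the centre of its underside. Not to be moved

How it is judged:
At the end, for the whole second after the job is handed in: in the tray of its colour, each tube's centre is inside the 62 by 58 mm bay by the coloured block and each slab's inside the plain-end bay; all stand on the bay floor (underside under 8 mm above the table), upright within 0.15 rad, at rest and released (x of tube_green in the frame of tray_green between 0.0015 and 0.0635 m and y of tube_green in the frame of tray_green between -0.029 and 0.029 m and height (world z) of each of tube_green, slab_green, tube_blue, slab_blue, tube_red below 0.008 m and angle between each of tube_green, slab_green, tube_blue, slab_blue, tube_red's own z axis and vertical below 0.15 rad and linear speed of each of tube_green, slab_green, tube_blue, slab_blue, tube_red below 0.02 m/s and contact force between each of tube_green, slab_green, tube_blue, slab_blue, tube_red and the fingers below 0.05 N and x of slab_green in the frame of tray_green between -0.0635 and -0.0015 m and y of slab_green in the frame of tray_green between -0.029 and 0.029 m and x of tube_blue in the frame of tray_blue between 0.0015 and 0.0635 m and y of tube_blue in the frame of tray_blue between -0.029 and 0.029 m and x of slab_blue in the frame of tray_blue between -0.0635 and -0.0015 m and y of slab_blue in the frame of tray_blue between -0.029 and 0.029 m and x of tube_red in the frame of tray_red between 0.0015 and 0.0635 m and y of tube_red in the frame of tray_red between -0.029 and 0.029 m); the robot touches nothing.
It fails at once if a piece of wax is dropped or knocked: it moves free of the fingers at more than 0.7 m/s (a fall of about 25 mm) ((linear speed of tube_green above 0.7 m/s and contact force between tube_green and the fingers below 0.02 N) or (linear speed of slab_green above 0.7 m/s and contact force between slab_green and the fingers below 0.02 N) or (linear speed of tube_blue above 0.7 m/s and contact force between tube_blue and the fingers below 0.02 N) or (linear speed of slab_blue above 0.7 m/s and contact force between slab_blue and the fingers below 0.02 N) or (linear speed of tube_red above 0.7 m/s and contact force between tube_red and the fingers below 0.02 N)).
It fails at once if the graver is moved by more than 20 mm (distance of graver from where it was at the start of the episode above 0.02 m).
It fails at once if the steel doming block is moved by more than 20 mm (distance of doming_block from where it was at the start of the episode above 0.02 m).
It also fails if it takes over 118 s, if anything falls off the work surface, if the arm or the gripper's body presses on something with over 40 N, if the wrist force passes 120 N, or if a joint passes its speed limit or range.

ROBOT

A 6-joint arm with a two-finger parallel gripper is mounted at the origin on the work surface. World frame = base frame: x ahead of the robot, y to its left, z up, the work surface at z = 0. Lengths are in m, angles in rad, forces in N, time in s.
With the tool pointing down it reaches from about 0.25 to 0.725 m from the base axis. Payload 4 kg.
Tool frame: the origin (TCP) lies midway between the tips of the shut fingers; the grasp point (between the pads) lies 19 mm behind it; z points along the fingers, y is the line along which they close (so a half turn about z gives the same grasp; the last joint's range is limited). The gripper opens to 85 mm and grips with 20 to 120 N. Pads are 22 mm wide; open, the fingers measure 114 mm over their backs; the gripper's body (76 mm by 85 mm) begins 54 mm behind the grasp point. The pads swing forward as they close: fully open they stand 13 mm farther back than shut.
Start: joints at [1.157, 0.241, 0.005, 1.335, 0, 1.571], TCP at [0.201, 0.458, 0.193] pointing down, gripper open.
Joint ranges: [-2.72, 2.72], [-1.05, 1.87], [-1.09, 1.28], [-1.99, 2.15], [-1.42, 1.44], [-3.14, 3.14]. Speed limits (rad/s): [2.79, 2.79, 3.14, 3.14, 3.14, 3.14].

INTERFACE

Orientations are given as a unit quaternion [x, y, z, w].
In Python, from workcell import get_obs, camera, job_done, silhouettes gives the robot as it stands. The module is installed in compiled form; this text tells all that it offers.
- The arm moves only by the tool drive_tool, never from a script. Its argument "increments" is a list of rows, each a list of 3 entries, a list of its own where there are three numbers: the shift along the world's x, y, z in mm, then the turn, a rotation vector about the world's x, y, z in degrees, then the opening, from 0 (shut) to 1 (fully open). A call has 1 to 8 rows; each row shifts and turns the commanded pose from where the row before left it; what a row does not reach is not made up. A row lasts 1/12 s, in which the tool goes at most 41.7 mm and 7.16 degrees, less where a joint would pass 70% of its speed; a pose out of reach is approached as far as the arm can. A call is refused whole if a number of a shift passes 41.7 or a number of a turn 7.16, either way. A call with a gripper value outside its range is refused whole. The fingers move at their own pace and stop on an object; the grip force is fixed at half the most. Time passes only in rows, so rows that do not move let the fingers close. It gives the time, the measured TCP pose, the force, the opening and the grip force at its end, in the units of the state.
- get_obs(): the state, without advancing time (a new reading comes with each control period).
- camera(name): name is "scene" or "top" or "wrist"; returns a dict with "image" (480x640x3 uint8, red, green, blue), "K" (3x3 intrinsics, pixels), "view" (4x4, takes a point from world to camera coordinates). Camera axes: x right, y down, z forward; pixel columns grow to the right and rows downward; lengths in m; the calibration is good to about 2 mm. A picture is of the moment at which its call begins. There is no depth.
- job_done(): hands the job in; it is judged then, once.
Trained networks look in a picture, given as the dict that the camera call returned (one of the last four; its "shot" number tells which), for a name from the list of things; names that differ only in an ending like _2 or _b are one class to them, and where a whole thing is asked for, a point or a joint stands for the part that bears it (a point fixed in the world has none). Each returns a list of dicts, best first, with "conf" (0 to 1); they miss things now and then, are a little off and sometimes report something else, mostly with a low value. They report only what shows in the picture. A call takes as long as a camera call.
- silhouettes(query, picture): "region" (480x640 bool, what is visible of it) and "bbox" ([left, top, right, bottom] in pixels, round what is visible of it).
The state is a dict: "clock": time; "joint_pos": joint angles; "joint_vel": joint speeds; "tau": joint torques, N m; "eef_pos": TCP position; "tool_rot": TCP orientation; "ft_force": force on the tool from outside, world axes, zero at the start; "ft_torque": the same for the moment, N m; "grip_width": finger opening in m; "grasp_force": force on a finger pad.
Only numpy, scipy, OpenCV 4.12 (cv2) and the standard library are available. Lean on these libraries where they do the work, as an engineer would, in place of code of your own. Each camera call takes 0.05 s, during which the arm holds its last target. There are 200 camera calls.

## Working session

There is one attempt and no reset: what is moved stays moved. The work goes in short steps, Python scripts to look and compute and a tool call to move; the robot and the scene stay as the last step left them, time stands still between calls to the robot, and variables do not carry over. Pictures are saved under pics/ and viewed, at most 14 in all, crops included, and the job is handed in when it is done.

Besides the shell and the picture viewer there is one more tool, called after "Request:" by a JSON object that holds its "name" and its "arguments", one argument or row to a line. drive_tool: Moves the arm, as the interface text tells. Its arguments: {"type":"object","properties":{"increments":{"type":"array"}},"required":["increments"]}

```bash
mkdir -p pics; cat > h.py <<'E'
import numpy as np, cv2
from workcell import get_obs, camera, job_done, silhouettes
def save(p,n): cv2.imwrite('pics/'+n,cv2.cvtColor(p["image"],cv2.COLOR_RGB2BGR))
def back(p,uv,z):
    uv=np.atleast_2d(uv).astype(float); K=np.array(p["K"]);V=np.array(p["view"])
    d=np.c_[uv,np.ones(len(uv))]@np.linalg.inv(K).T@V[:3,:3]; o=-V[:3,:3].T@V[:3,3]
    return (o+d*((z-o[2])/d[:,2:]))[:,:2]
E
python3 - <<'E'
from h import *
o=get_obs();print(o)
for n in ["top","scene"]:
    p=camera(n);save(p,n+"0.png");V=p["view"];print(n,np.round(-V[:3,:3].T@V[:3,3],3),np.round(p["K"],1).tolist())
    for q in "tube_green slab_green tube_blue slab_blue tube_red tray_green tray_blue tray_red graver doming_block".split():
        for s in silhouettes(q,p)[:2]: print(q,round(s["conf"],2),s["bbox"])
E
```

```text
{'clock': 0.0, 'joint_pos': array([ 1.15700270e+00,  2.41407411e-01,  3.71623174e-03,  1.33518142e+00,
       -1.37851565e-05,  1.57077993e+00]), 'joint_vel': array([-9.88448890e-05,  3.94026944e-04,  3.43480145e-06,  1.84961148e-03,
       -9.14637873e-04,  8.06735404e-04]), 'tau': array([ 4.03409410e-05, -3.72322083e+01,  2.52404273e+01,  1.70644530e-02,
       -8.63097080e-05, -8.16713907e-06]), 'eef_pos': array([0.20076243, 0.45715081, 0.19221276]), 'tool_rot': array([ 2.05415747e-01,  9.78674253e-01, -1.01740775e-03, -2.06520230e-04]), 'ft_force': array([-0.34167955,  0.56930341, -0.44139142]), 'ft_torque': array([0.01605307, 0.02028197, 0.00806128]), 'grasp_force': 0.0, 'grip_width': 0.08551369268113794}
top [ 0.318 -0.013  1.019] [[457.7, 0.0, 309.5], [0.0, 457.7, 231.6], [0.0, 0.0, 1.0]]
tube_green 0.68 [290.0, 223.8, 308.6, 245.2]
slab_green 0.59 [239.5, 239.4, 251.5, 260.9]
tube_blue 0.58 [462.8, 213.5, 487.4, 236.8]
tube_blue 0.34 [289.6, 223.0, 308.3, 243.7]
slab_blue 0.85 [414.4, 248.3, 431.9, 268.4]
slab_blue 0.58 [431.9, 295.7, 460.9, 321.1]
tube_red 0.65 [341.7, 242.6, 361.8, 269.5]
tray_green 0.72 [106.4, 220.1, 176.0, 250.6]
tray_blue 0.92 [188.0, 166.1, 254.4, 199.1]
tray_red 0.56 [311.0, 144.9, 354.4, 207.4]
graver 0.52 [411.5, 159.3, 426.7, 206.4]
doming_block 0.79 [432.6, 296.2, 460.4, 322.5]
scene [ 1.231 -0.138  0.712] [[517.5, 0.0, 311.7], [0.0, 517.5, 239.2], [0.0, 0.0, 1.0]]
tube_green 0.81 [315.2, 232.0, 335.6, 256.0]
slab_green 0.76 [370.5, 215.0, 385.7, 243.6]
tube_blue 0.71 [106.1, 270.9, 132.2, 296.6]
slab_blue 0.75 [177.8, 234.3, 199.9, 262.0]
tube_red 0.58 [253.9, 228.2, 271.4, 253.4]
tube_red 0.19 [315.9, 231.3, 335.2, 255.4]
tray_green 0.67 [450.5, 211.0, 533.5, 244.1]
tray_blue 0.57 [391.7, 262.5, 472.8, 305.8]
tray_red 0.96 [267.1, 278.1, 318.2, 345.0]
graver 0.84 [178.4, 288.1, 192.5, 338.4]
doming_block 0.95 [154.1, 198.0, 179.3, 231.5]
```

```bash
python3 - <<'E'
import cv2
a=cv2.imread('pics/top0.png')[130:340,90:510];cv2.imwrite('pics/t1.png',cv2.resize(a,(800,400),interpolation=cv2.INTER_CUBIC))
E
```

```text
(no output)
```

View pics/t1.png

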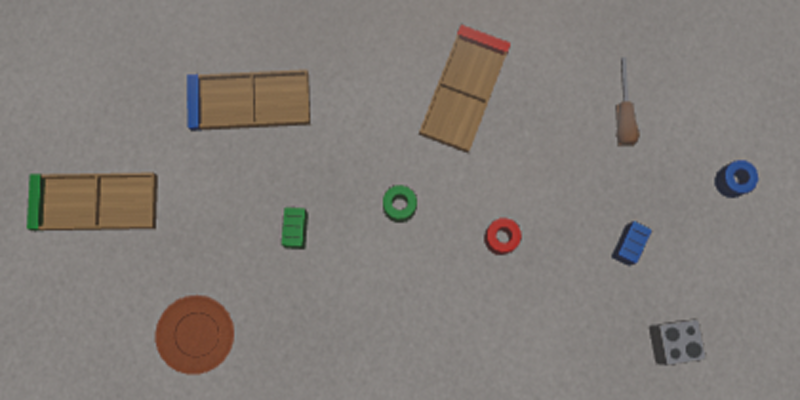

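View pics/scene0.png

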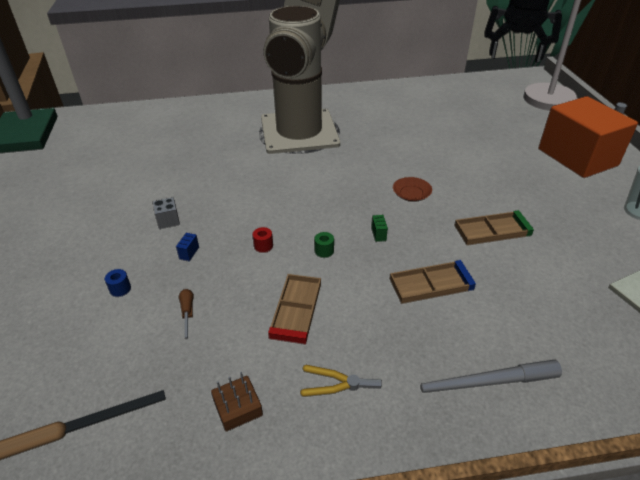

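The top view shows the five wax pieces, the three trays with their coloured blocks, and the graver and doming block at right. In the full top image, for example, tube_green is at about (299,235) and tube_red at (352,256). The network boxes match. Its second guesses for slab_blue (on the steel block) and tube_blue (on the green tube) are wrong. Next I fit poses using both cameras.

```bash
cat > fit.py <<'E'
from h import *
from scipy.optimize import minimize
def proj(p,X):
    V=p["view"];c=X@V[:3,:3].T+V[:3,3];q=c@p["K"].T;return q[:,:2]/q[:,2:]
def box(x0,x1,y0,y1,z0,z1): return np.array([[x,y,z] for x in(x0,x1) for y in(y0,y1) for z in(z0,z1)],float)/1000
t=np.arange(0,2*np.pi,.2)
SH=dict(tube=np.array([[.02*np.cos(a),.02*np.sin(a),z] for a in t for z in(0,.036)]),slab=box(-22,22,-12,12,0,36),tray=box(-66,66,-32,32,0,16))
SH["tray"]=np.r_[box(-66.5,63.5,-32,32,0,16),box(63.5,75.5,-32,32,0,18)]
def place(S,x): c,s=np.cos(x[2]),np.sin(x[2]); return S@np.array([[c,s,0],[-s,c,0],[0,0,1]])+[x[0],x[1],0]
def mask(p,poly,sc=4):
    m=np.zeros((480*sc//1,640*sc),np.uint8);cv2.fillConvexPoly(m,np.round(cv2.convexHull(poly.astype(np.float32))[:,0]*sc*16+sc*8).astype(np.int32),1,shift=4)
    return m
def hue(p,col,kind):
    h=cv2.cvtColor(p["image"],cv2.COLOR_RGB2HSV).astype(int);H,S,v=h[...,0],h[...,1],h[...,2]
    d={"green":60,"blue":110,"red":0}[col];dd=np.minimum(abs(H-d),180-abs(H-d))
    return (S>90)&(dd<{"green":20,"blue":12,"red":7}[col])&(v>20)
def fit(name,pics):
    kind,col=name.split("_");S=SH[kind];obs=[]
    for p in pics:
        s=silhouettes(name,p)[0];b=np.array(s["bbox"]).round().astype(int)
        r=np.zeros((480,640),bool);r[b[1]-6:b[3]+7,b[0]-6:b[2]+7]=1
        if kind=="tray":m=s["region"]
        else:
            m=r&hue(p,col,kind);m=cv2.morphologyEx(m.astype(np.uint8),cv2.MORPH_CLOSE,np.ones((3,3)))
            c,_=cv2.findContours(m,cv2.RETR_EXTERNAL,cv2.CHAIN_APPROX_NONE);m=cv2.fillPoly(np.zeros((480,640),np.uint8),[max(c,key=len)],1)
        obs.append((p,m.astype(bool),r))
    ys,xs=np.nonzero(obs[0][1]);x0=back(pics[0],[xs.mean(),ys.mean()],.018 if kind!="tray" else .008)[0]
    def cost(x):
        e=0
        for p,m,_ in obs:
            a=cv2.resize(mask(p,proj(p,place(S,x))).astype(np.float32),(640,480),interpolation=cv2.INTER_AREA)
            e+=abs(a-m).sum()/m.sum()
        return e
    best=None
    if kind=="tray":
        ys,xs=np.nonzero(obs[0][2]&hue(pics[0],col,kind));b=back(pics[0],[xs.mean(),ys.mean()],.018)[0]
        a0=np.arctan2(*(b-x0)[::-1]);A=[a0]
    else:A=[0] if kind=="tube" else np.arange(0,np.pi,np.pi/6)
    for a in A:
        r=minimize(cost,[*x0,a],method="Nelder-Mead",options=dict(initial_simplex=np.array([[*x0,a],[x0[0]+.008,x0[1],a],[x0[0],x0[1]+.008,a],[*x0,a+.3]]),xatol=1e-4,fatol=1e-4))
        if best is None or r.fun<best.fun:best=r
    return best.x,best.fun
N="tube_green slab_green tube_blue slab_blue tube_red tray_green tray_blue tray_red".split()
if __name__=="__main__":
    P=[camera("top"),camera("scene")]
    for n in N:
        for pp in (P,P[:1],P[1:]):
            x,f=fit(n,pp); print(n,(x[:2]*1000).round(1),np.degrees(x[2]).round(1),round(f,3))
    for n in ["graver","doming_block"]:
        b=np.array(silhouettes(n,P[0])[0]["bbox"]);print(n,(back(P[0],[b[:2],b[2:]],.01)*1000).round())
E
python3 fit.py
```

```text
tube_green [477.9 -12.6] 3.1 0.447
tube_green [479.9 -12.3] 7.7 0.246
tube_green [475.  -12.6] 16.7 0.185
slab_green [447.1 107.7] 172.5 0.513
slab_green [448.9 108.9] 182.7 0.275
slab_green [442.9 108.4] 171.2 0.163
tube_blue [ 516.8 -408.7] 7.5 0.712
tube_blue [ 519.8 -411.8] 11.7 0.529
tube_blue [ 512.6 -410.1] 11.1 0.145
slab_blue [ 437.3 -283.7] -22.4 0.6
slab_blue [ 441.  -286.3] 144.9 0.392
slab_blue [ 434.1 -283.4] 161.6 0.119
tube_red [ 442.7 -132.3] 13.4 0.296
tube_red [ 444.6 -133. ] 8.2 0.128
tube_red [ 439.1 -132.8] 13.8 0.11
tray_green [475.2 339. ] 91.6 0.072
tray_green [475.5 339.5] 91.4 0.016
tray_green [473.9 338.7] 93.0 0.034Traceback (most recent call last):
  File "fit.py", line 48, in <module>
    x,f=fit(n,pp); print(n,(x[:2]*1000).round(1),np.degrees(x[2]).round(1),round(f,3))
        ~~~^^^^^^
  File "fit.py", line 20, in fit
    s=silhouettes(name,p)[0];b=np.array(s["bbox"]).round().astype(int)
      ~~~~~~~~~~~~~~~~~~~^^^
IndexError: list index out of range
```

```bash
python3 - <<'E'
s=open('fit.py').read()
s=s.replace('if kind=="tray":m=s["region"]','if 1:m=cv2.morphologyEx(s["region"].astype(np.uint8),cv2.MORPH_CLOSE,np.ones((13,13)))')
a=s.index('    for n in N:');b=s.index('    for n in ["graver"')
s=s[:a]+'''    for n in N:
        for pp in (P,P[:1],P[1:]):
            try: x,f=fit(n,pp); print(n,(x[:2]*1000).round(1),np.degrees(x[2]).round(1),round(f,3))
            except IndexError: print(n,"missed")
'''+s[b:]
open('fit.py','w').write(s)
E
python3 fit.py
```

```text
tube_green [478.7 -12.9] 20.0 0.324
tube_green [478.9 -12.5] 10.7 0.093
tube_green [474.2 -13.6] 27.2 0.185
slab_green [447.2 106.9] -1.5 0.214
slab_green [447.8 107.4] -1.5 0.075
slab_green [445.4 106.3] 177.2 0.078
tube_blue [ 517.1 -409.3] 13.8 0.198
tube_blue [ 517.5 -408.8] 2.8 0.128
tube_blue [ 515.8 -410. ] 9.7 0.046
slab_blue [ 437.3 -282.7] -22.7 0.491
slab_blue [ 438.5 -282.1] 146.9 0.358
slab_blue [ 437.5 -282.7] -20.8 0.096
tube_red [ 443.1 -132.2] -5.5 0.179
tube_red [ 443.8 -131.5] 8.0 0.05
tube_red [ 440.7 -133.4] 8.9 0.058
tray_green [474.1 339.3] 91.3 0.105
tray_green [475.6 340.8] 91.5 0.058
tray_green [473.9 338.6] 92.1 0.032
tray_blue [602.  165.4] 94.4 0.092
tray_blue [602.7 166.2] 94.6 0.041
tray_blue [601.3 164.8] 94.2 0.033
tray_red [617.4 -86.2] -19.5 0.113
tray_red [618.6 -86. ] -19.5 0.049
tray_red [616.3 -86.6] -19.8 0.054
graver [[ 661. -268.]
 [ 554. -301.]]
doming_block [[ 348. -305.]
 [ 303. -364.]]
```

Request:
{"name": "drive_tool", "arguments": {
  "increments": [
    [[12,-30,0],[0,0,0],1],
    [[12,-30,0],[0,0,0],1],
    [[12,-30,0],[0,0,0],1],
    [[12,-30,0],[0,0,0],1],
    [[12,-30,0],[0,0,0],1],
    [[12,-30,0],[0,0,0],1],
    [[12,-30,0],[0,0,0],1],
    [[12,-30,0],[0,0,0],1]
  ]
}}

```text
clock: 4.92
eef_pos: [0.2973, 0.2164, 0.1933]
tool_rot: [0.205, 0.979, 0.0, 0.0]
ft_force: [0.8, 0.3, 0.6]
grip_width: 0.0854
grasp_force: 0.0
```

Request:
{"name": "drive_tool", "arguments": {
  "increments": [
    [[12,-30,0],[0,0,0],1],
    [[12,-30,0],[0,0,0],1],
    [[12,-30,0],[0,0,0],1],
    [[12,-30,0],[0,0,0],1],
    [[12,-30,0],[0,0,0],1],
    [[12,-30,0],[0,0,0],1],
    [[12,-30,0],[0,0,0],1],
    [[12,-30,0],[0,0,0],1]
  ]
}}

```text
clock: 5.58
eef_pos: [0.3934, -0.0239, 0.1934]
tool_rot: [0.206, 0.979, 0.0, 0.0]
ft_force: [0.6, 0.3, 0.5]
grip_width: 0.0854
grasp_force: 0.0
```

Request:
{"name": "drive_tool", "arguments": {
  "increments": [
    [[12,-28,-5],[0,0,0],1],
    [[12,-28,-5],[0,0,0],1],
    [[12,-28,-5],[0,0,0],1],
    [[8,-14,-5],[0,0,0],1],
    [[6,-11,0],[0,0,0],1],
    [[0,0,0],[0,0,0],1]
  ]
}}

```text
clock: 6.08
eef_pos: [0.4438, -0.1329, 0.1728]
tool_rot: [0.207, 0.978, -0.0, -0.0]
ft_force: [-0.6, -0.2, 0.0]
grip_width: 0.0852
grasp_force: 0.0
```

```bash
cat > w.py <<'E'
import sys
from fit import *
n=sys.argv[1];p=camera("wrist");o=get_obs();print(o["eef_pos"].round(4),o["tool_rot"].round(3),np.degrees(o["joint_pos"]).round(0))
save(p,"w_"+n+".png")
for s in silhouettes(n,p)[:2]: print(s["conf"],s["bbox"])
try: x,f=fit(n,[p]);print("wrist",(x[:2]*1000).round(1),np.degrees(x[2]).round(1),round(f,3))
except IndexError: print("missed")
E
python3 w.py tube_red
```

```text
[ 0.4432 -0.1317  0.173 ] [ 0.206  0.979  0.    -0.   ] [-17.  10.  -7.  73.   0.   7.]
0.95 [301.0, 180.9, 348.5, 230.7]
wrist [ 443.4 -132.1] 7.9 0.053
```

Request:
{"name": "drive_tool", "arguments": {
  "increments": [
    [[0,0,-30],[0,0,0],1],
    [[0,0,-30],[0,0,0],1],
    [[0,0,-30],[0,0,0],1],
    [[0,0,-30],[0,0,0],1],
    [[0,0,-25],[0,0,0],1],
    [[0,0,-15],[0,0,0],1],
    [[0,0,0],[0,0,0],1]
  ]
}}

```text
clock: 6.82
eef_pos: [0.4397, -0.129, 0.0105]
tool_rot: [0.204, 0.979, 0.0, -0.003]
ft_force: [-0.4, 0.0, -1.1]
grip_width: 0.0854
grasp_force: 0.0
```

Request:
{"name": "drive_tool", "arguments": {
  "increments": [
    [[0,0,0],[0,0,0],0.6],
    [[0,0,0],[0,0,0],0.5],
    [[0,0,0],[0,0,0],0.4],
    [[0,0,0],[0,0,0],0.2],
    [[0,0,0],[0,0,0],0],
    [[0,0,0],[0,0,0],0],
    [[0,0,0],[0,0,0],0]
  ]
}}

```text
clock: 7.4
eef_pos: [0.4433, -0.1313, 0.0135]
tool_rot: [0.205, 0.979, -0.0, 0.0]
ft_force: [-0.9, 0.2, 0.0]
grip_width: 0.0006
grasp_force: 0.0
```

```bash
python3 - <<'E'
from fit import *
T=camera("top");S=camera("scene");w=camera("wrist")
a=[cv2.resize(x,(400,300)) for x in (T["image"][180:315,260:440],S["image"][180:300,190:350],w["image"])]
cv2.imwrite("pics/c1.png",cv2.cvtColor(np.hstack(a[:2]),cv2.COLOR_RGB2BGR))
save(w,"c1w.png")
E
```

```text
(no output)
```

View pics/c1.png

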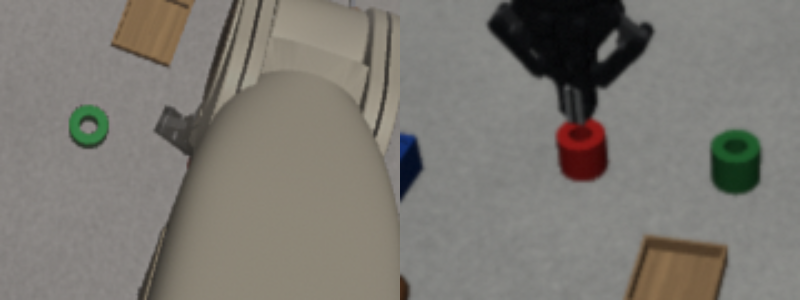

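View pics/c1w.png

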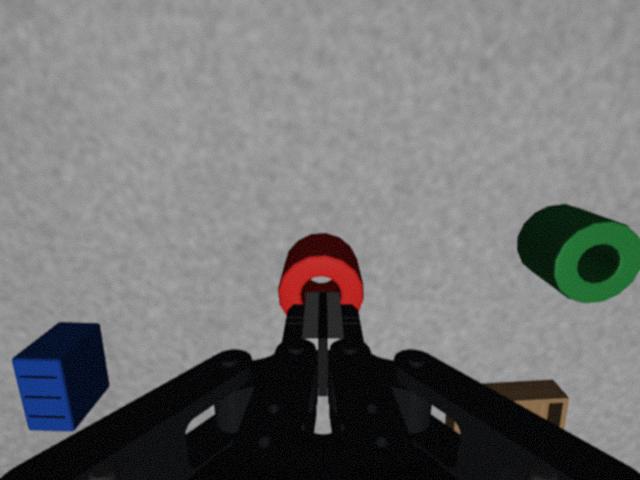

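```bash
python3 - <<'E'
from fit import *
S=camera("scene");w=camera("wrist")
for p in(S,w):
    s=silhouettes("tube_red",p)[0];print(s["conf"],s["bbox"]);x,f=fit("tube_red",[p]);print((x[:2]*1000).round(1),f)
V=w["view"];print(-V[:3,:3].T@V[:3,3],V[2,:3]);o=get_obs()["eef_pos"]
for z in(0,.006,.019,.03):print(proj(w,np.array([o+[0,0,z]])),proj(S,np.array([o+[0,0,z]])))
E
```

```text
Traceback (most recent call last):
IndexError: list index out of range
```

```bash
python3 - <<'E'
from fit import *
S=camera("scene");w=camera("wrist")
for p in(S,w):
  try:
    s=silhouettes("tube_red",p)[0];print(s["conf"],s["bbox"]);x,f=fit("tube_red",[p]);print((x[:2]*1000).round(1),f)
  except IndexError: print("miss")
V=w["view"];print(-V[:3,:3].T@V[:3,3],V[:3,:3]);o=get_obs()["eef_pos"]
for z in(0,.006,.019,.03):print(proj(w,np.array([o+[0,0,z]])),proj(S,np.array([o+[0,0,z]])))
h=hue(w,"red","tube");ys,xs=np.nonzero(h);print(xs.min(),xs.max(),ys.min(),ys.max())
h=hue(S,"red","tube")[200:260,240:285];ys,xs=np.nonzero(h);print(xs.min()+240,xs.max()+240,ys.min()+200,ys.max()+200)
E
```

```text
0.63 [249.6, 226.4, 276.5, 251.8]
[ 440.1 -132.9] 0.18222704714640198
0.62 [279.5, 232.9, 363.8, 314.5]
[ 442.1 -131.6] 0.5146233974358975
[ 0.37224728 -0.09975597  0.19411662] [[ 4.02520237e-01  9.15411058e-01 -2.34162442e-04]
 [ 8.72440754e-01 -3.83548059e-01  3.02882845e-01]
 [ 2.77172493e-01 -1.22120767e-01 -9.53027769e-01]]
[[321.91674835 275.11062412]] [[263.47367238 241.99985554]]
[[321.89939182 279.86498806]] [[263.23285395 239.7892013 ]]
[[321.85795783 291.2147336 ]] [[262.70472328 234.94109096]]
[[321.81810782 302.13059053]] [[262.25091686 230.77525908]]
197 557 234 457
252 272 227 251
```

```bash
python3 - <<'E'
from fit import *
S=camera("scene")["image"];w=cv2.imread("pics/c1w.png")[...,::-1]
a=[cv2.resize(w[220:360,250:400],(400,400),interpolation=cv2.INTER_CUBIC),cv2.resize(S[200:260,235:295],(400,400),interpolation=cv2.INTER_CUBIC)]
cv2.imwrite("pics/c2.png",cv2.convertScaleAbs(np.hstack(a)[...,::-1],alpha=1.8,beta=20))
E
```

```text
(no output)
```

View pics/c2.png

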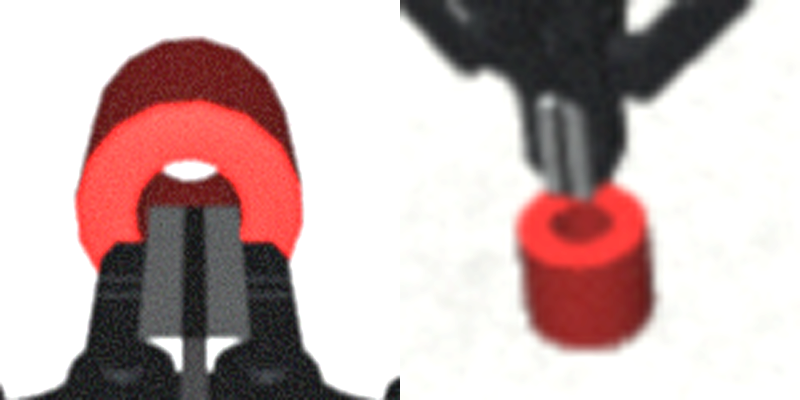

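Request:
{"name": "drive_tool", "arguments": {
  "increments": [
    [[0,0,0],[0,0,0],0.5],
    [[0,0,0],[0,0,0],1],
    [[0,0,0],[0,0,0],1],
    [[0,0,0],[0,0,0],1],
    [[0,0,0],[0,0,0],1],
    [[0,0,-5],[0,0,0],1],
    [[0,0,-5],[0,0,0],1],
    [[0,0,0],[0,0,0],1]
  ]
}}

```text
clock: 8.72
eef_pos: [0.442, -0.1309, 0.0019]
tool_rot: [0.205, 0.979, 0.0, -0.001]
ft_force: [-0.7, 1.0, -0.2]
grip_width: 0.0857
grasp_force: 0.0
```

```bash
python3 - <<'E'
from fit import *
S=camera("scene");w=camera("wrist");o=get_obs();print(o["eef_pos"],o["grip_width"],o["ft_force"])
S=S["image"];w=w["image"]
a=[cv2.resize(w[200:440,150:490],(400,282)),cv2.resize(S[195:265,215:315],(400,282),interpolation=cv2.INTER_CUBIC)]
cv2.imwrite("pics/c3.png",cv2.convertScaleAbs(np.hstack(a)[...,::-1],alpha=1.8,beta=20))
E
```

```text
[ 0.44250623 -0.13102262  0.0025893 ] 0.08510599672597999 [-0.17923044  0.4135769  -0.18605394]
```

View pics/c3.png

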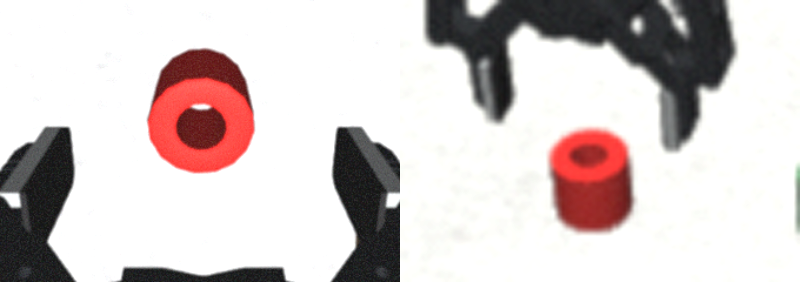

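```bash
python3 - <<'E'
from fit import *
S=camera("scene");o=get_obs()["eef_pos"];y=np.array([.402,.916,0]);r=np.array([.916,-.402,0])
for k,t in((-1,(239.5,224.3)),(1,(284,232.2))):
  for z in(.02,.03,.04,.05): print(k,z,proj(S,np.array([[*(o+k*.048*y+.008*r)[:2],z]])),t)
E
```

```text
-1 0.02 [[239.49973228 238.14083324]] (239.5, 224.3)
-1 0.03 [[238.94437086 234.42162541]] (239.5, 224.3)
-1 0.04 [[238.38188056 230.65467609]] (239.5, 224.3)
-1 0.05 [[237.81212323 226.8390601 ]] (239.5, 224.3)
1 0.02 [[284.75537339 245.81441042]] (284, 232.2)
1 0.03 [[284.48343607 242.07280099]] (284, 232.2)
1 0.04 [[284.20793975 238.28222287]] (284, 232.2)
1 0.05 [[283.9288141  234.44170841]] (284, 232.2)
```

Request:
{"name": "drive_tool", "arguments": {
  "increments": [
    [[1,-1,-5],[0,0,0],1],
    [[0,0,-5],[0,0,0],1],
    [[0,0,-5],[0,0,0],1],
    [[0,0,-5],[0,0,0],1],
    [[0,0,-5],[0,0,0],1],
    [[0,0,0],[0,0,0],1],
    [[0,0,0],[0,0,0],1]
  ]
}}

```text
clock: 9.45
eef_pos: [0.4435, -0.132, -0.0224]
tool_rot: [0.205, 0.979, 0.0, -0.001]
ft_force: [0.2, 0.6, 0.0]
grip_width: 0.0851
grasp_force: 0.0
```

```bash
python3 - <<'E'
from fit import *
S=camera("scene");w=camera("wrist");o=get_obs();print(o["eef_pos"],o["grip_width"],o["ft_force"])
x,f=fit("tube_red",[w]);print(x,f)
for dz in(-.03,-.015,0,.015,.03):
    q=dict(w);V=w["view"].copy();V[:3,3]-=V[:3,:3]@[0,0,dz];q["view"]=V
    try:print(dz,fit("tube_red",[q]))
    except Exception as e:print(e)
S=S["image"];w=w["image"]
a=[cv2.resize(w[200:440,150:490],(400,282)),cv2.resize(S[195:265,215:315],(400,282),interpolation=cv2.INTER_CUBIC)]
cv2.imwrite("pics/c4.png",cv2.convertScaleAbs(np.hstack(a)[...,::-1],alpha=1.8,beta=20))
E
```

```text
[ 0.44413241 -0.13221188 -0.0218688 ] 0.0849945767235625 [0.5525518  0.08378633 0.22700257]
[ 0.44323586 -0.13188698  0.12476636] 0.061200923787528866
-0.03 (array([ 0.43399177, -0.12811597, -0.06331955]), np.float64(0.7285471997690531))
-0.015 (array([ 0.43906212, -0.12989027,  0.11829667]), np.float64(0.3329664645881447))
0 (array([ 0.44323586, -0.13188698,  0.12476636]), np.float64(0.061200923787528866))
0.015 (array([ 0.44982224, -0.13501911,  0.00334577]), np.float64(0.1354707948421863))
0.03 (array([ 0.45464926, -0.13726745,  0.37876671]), np.float64(0.2821100365665897))
```

View pics/c4.png

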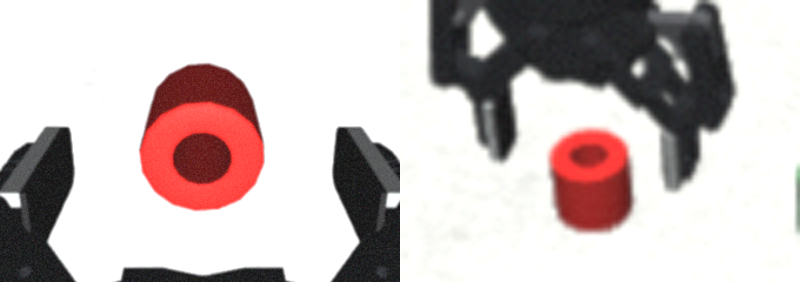

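Request:
{"name": "drive_tool", "arguments": {
  "increments": [
    [[-1,0,-3],[0,0,0],1],
    [[0,0,-3],[0,0,0],0.7],
    [[0,0,0],[0,0,0],0.4],
    [[0,0,0],[0,0,0],0.3],
    [[0,0,0],[0,0,0],0.2],
    [[0,0,0],[0,0,0],0],
    [[0,0,0],[0,0,0],0],
    [[0,0,0],[0,0,0],0]
  ]
}}

```text
clock: 10.52
eef_pos: [0.4434, -0.1323, -0.0276]
tool_rot: [0.205, 0.979, -0.0, 0.0]
ft_force: [-0.9, -0.1, 1.9]
grip_width: 0.0381
grasp_force: 60.2
```

Request:
{"name": "drive_tool", "arguments": {
  "increments": [
    [[0,0,5],[0,0,0],0],
    [[0,0,15],[0,0,0],0],
    [[0,0,25],[0,0,0],0],
    [[0,0,25],[0,0,0],0],
    [[15,3,20],[0,0,0],0],
    [[30,5,0],[0,0,0],0],
    [[30,5,0],[0,0,0],0],
    [[30,5,0],[0,0,0],0]
  ]
}}

```text
clock: 11.18
eef_pos: [0.5493, -0.1141, 0.0632]
tool_rot: [0.206, 0.979, -0.0, 0.001]
ft_force: [-0.2, -0.5, 0.2]
grip_width: 0.038
grasp_force: 60.2
```

Request:
{"name": "drive_tool", "arguments": {
  "increments": [
    [[30,5,0],[0,0,0],0],
    [[30,5,0],[0,0,0],0],
    [[25,4,0],[0,0,0],0],
    [[14,3,0],[0,0,0],0],
    [[0,0,0],[0,0,0],0],
    [[0,0,0],[0,0,0],0]
  ]
}}

```text
clock: 11.68
eef_pos: [0.6467, -0.0969, 0.0613]
tool_rot: [0.205, 0.979, -0.0, -0.001]
ft_force: [-1.3, 0.1, -0.7]
grip_width: 0.0381
grasp_force: 60.2
```

```bash
python3 - <<'E'
from fit import *
S=camera("scene");w=camera("wrist");o=get_obs();print(o["eef_pos"],o["grip_width"],o["grasp_force"])
q=proj(S,np.array([[*o["eef_pos"][:2],.09]]))[0].astype(int);print(q)
S=S["image"];w=w["image"]
a=[cv2.resize(w,(400,300)),cv2.resize(S[q[1]-60:q[1]+75,q[0]-90:q[0]+90],(400,300),interpolation=cv2.INTER_CUBIC)]
cv2.imwrite("pics/c5.png",cv2.convertScaleAbs(np.hstack(a)[...,::-1],alpha=1.6,beta=20))
E
```

```text
[ 0.64559725 -0.09727651  0.06168466] 0.037901373744736545 60.187060721218586
[290 286]
```

View pics/c5.png

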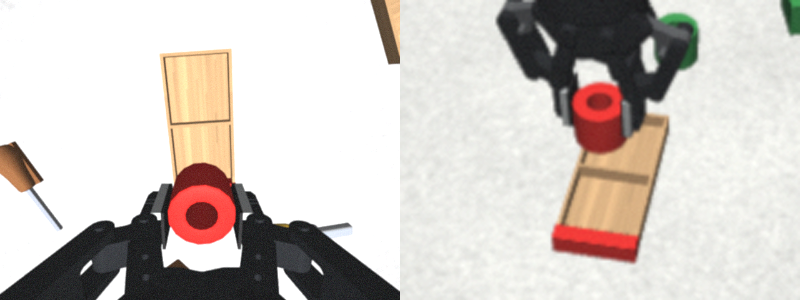

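```bash
python3 - <<'E'
from fit import *
S=camera("scene");o=get_obs()["eef_pos"];y=np.array([.402,.916,0]);r=np.array([.916,-.402,0])
f=lambda P:((proj(S,P[None])[0]-[200,226])/.45+[400,0]).round(1)
for z in(.089,.125):print("tube",z,f(np.array([*(o+.02*np.array([1,0,0]))[:2],z])))
for l in(.019,.025):
 for z in(.095,.100,.105,.11,.115): print(l,z,f(np.array([*(o+l*y+.011*r)[:2],z])))
E
```

```text
tube 0.089 [603.6 154.2]
tube 0.125 [601.3 119.8]
0.019 0.095 [620.6 144.1]
0.019 0.1 [620.3 139.4]
0.019 0.105 [620.1 134.7]
0.019 0.11 [619.8 129.9]
0.019 0.115 [619.6 125.1]
0.025 0.095 [628.5 145.6]
0.025 0.1 [628.3 140.9]
0.025 0.105 [628.1 136.2]
0.025 0.11 [627.9 131.4]
0.025 0.115 [627.6 126.6]
```

Request:
{"name": "drive_tool", "arguments": {
  "increments": [
    [[2,0,-20],[0,0,4],0],
    [[0,0,-20],[0,0,0],0],
    [[0,0,-18],[0,0,0],0],
    [[0,0,-10],[0,0,0],0],
    [[0,0,-6],[0,0,0],0],
    [[0,0,-4],[0,0,0],0],
    [[0,0,-2],[0,0,0],0],
    [[0,0,0],[0,0,0],0]
  ]
}}

```text
clock: 12.5
eef_pos: [0.6494, -0.0974, -0.0174]
tool_rot: [0.171, 0.985, -0.0, 0.0]
ft_force: [0.0, 0.0, 0.1]
grip_width: 0.0384
grasp_force: 60.2
```

Request:
{"name": "drive_tool", "arguments": {
  "increments": [
    [[0,0,-2],[0,0,0],0],
    [[0,0,-1],[0,0,0],0],
    [[0,0,0],[0,0,0],0],
    [[0,0,0],[0,0,0],0]
  ]
}}

```text
clock: 12.83
eef_pos: [0.6493, -0.0972, -0.0205]
tool_rot: [0.171, 0.985, -0.0, 0.0]
ft_force: [-0.2, 0.4, 0.5]
grip_width: 0.0382
grasp_force: 60.2
```

Request:
{"name": "drive_tool", "arguments": {
  "increments": [
    [[0,0,-1],[0,0,0],0],
    [[0,0,-1],[0,0,0],0],
    [[0,0,0],[0,0,0],0],
    [[0,0,0],[0,0,0],0]
  ]
}}

```text
clock: 13.17
eef_pos: [0.6489, -0.0972, -0.023]
tool_rot: [0.171, 0.985, 0.0, -0.0]
ft_force: [-0.4, 0.9, -0.3]
grip_width: 0.0384
grasp_force: 60.2
```

Request:
{"name": "drive_tool", "arguments": {
  "increments": [
    [[0,0,0],[0,0,0],0.6],
    [[0,0,0],[0,0,0],0.8],
    [[0,0,0],[0,0,0],1],
    [[0,0,0],[0,0,0],1],
    [[0,0,20],[0,0,0],1],
    [[0,0,30],[0,0,0],1],
    [[0,0,30],[0,0,0],1],
    [[-15,-14,20],[0,0,0],1]
  ]
}}

```text
clock: 13.83
eef_pos: [0.6375, -0.1093, 0.0801]
tool_rot: [0.169, 0.986, 0.001, 0.003]
ft_force: [1.0, -2.4, -0.4]
grip_width: 0.0858
grasp_force: 0.0
```

Request:
{"name": "drive_tool", "arguments": {
  "increments": [
    [[-30,-26,0],[0,0,0],1],
    [[-30,-26,0],[0,0,0],1],
    [[-30,-26,0],[0,0,0],1],
    [[-30,-26,0],[0,0,0],1],
    [[-30,-26,0],[0,0,0],1],
    [[-30,-26,0],[0,0,0],1],
    [[-17,-16,0],[0,0,0],1],
    [[0,0,0],[0,0,0],1]
  ]
}}

```text
clock: 14.5
eef_pos: [0.4333, -0.2859, 0.0774]
tool_rot: [0.174, 0.985, -0.001, -0.001]
ft_force: [-1.0, 0.1, 0.0]
grip_width: 0.0854
grasp_force: 0.0
```

```bash
python3 w.py slab_blue; python3 - <<'E'
from fit import *
T=camera("top");S=camera("scene")
for p in (T,S): 
  try: print(fit("tube_red",[p]))
  except IndexError: print("miss")
a=[cv2.resize(cv2.imread("pics/w_slab_blue.png"),(400,300)),cv2.resize(S["image"][230:365,210:390],(400,300))[...,::-1]]
cv2.imwrite("pics/c6.png",cv2.convertScaleAbs(np.hstack(a),alpha=1.6,beta=20))
E
```

```text
[ 0.4354 -0.2848  0.0775] [ 0.173  0.985 -0.     0.   ] [-33.  21.  -8.  61.  -0. -13.]
0.91 [307.5, 204.2, 353.3, 285.8]
wrist [ 438.5 -282.2] 154.8 0.074
(array([ 0.65043819, -0.09790713,  0.30278762]), np.float64(0.1404616724738676))
(array([ 0.6438114 , -0.09708095,  0.42992514]), np.float64(0.050387596899224806))
```

View pics/c6.png

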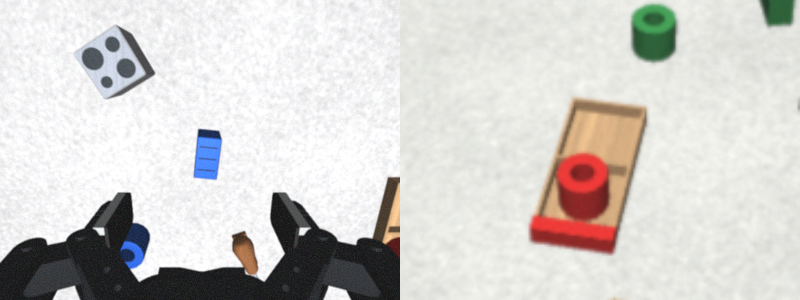

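Request:
{"name": "drive_tool", "arguments": {
  "increments": [
    [[3,2.5,-20],[0,0,-5.3],1],
    [[0,0,-25],[0,0,0],1],
    [[0,0,-25],[0,0,0],1],
    [[0,0,-15],[0,0,0],1],
    [[0,0,-10],[0,0,0],1],
    [[0,0,-4.5],[0,0,0],0.8],
    [[0,0,0],[0,0,0],0.6],
    [[0,0,0],[0,0,0],0.5]
  ]
}}

```text
clock: 15.52
eef_pos: [0.4409, -0.2808, -0.0218]
tool_rot: [0.216, 0.976, -0.0, 0.0]
ft_force: [0.0, -0.4, 0.0]
grip_width: 0.0517
grasp_force: 0.0
```

Request:
{"name": "drive_tool", "arguments": {
  "increments": [
    [[0,0,0],[0,0,0],0.35],
    [[0,0,0],[0,0,0],0.25],
    [[0,0,0],[0,0,0],0.15],
    [[0,0,0],[0,0,0],0],
    [[0,0,0],[0,0,0],0],
    [[0,0,0],[0,0,0],0]
  ]
}}

```text
clock: 16.02
eef_pos: [0.4413, -0.2815, -0.021]
tool_rot: [0.217, 0.976, -0.0, 0.001]
ft_force: [-0.2, -1.0, 7.7]
grip_width: 0.0227
grasp_force: 59.5
```

Request:
{"name": "drive_tool", "arguments": {
  "increments": [
    [[0,0,5],[0,0,0],0],
    [[0,0,15],[0,0,0],0],
    [[0,0,25],[0,0,0],0],
    [[0,0,25],[0,0,0],0],
    [[11,27.5,20],[0,0,-4],0],
    [[11,27.5,0],[0,0,-4],0],
    [[11,27.5,0],[0,0,-4],0],
    [[11,27.5,0],[0,0,-4],0]
  ]
}}

```text
clock: 16.68
eef_pos: [0.4843, -0.1698, 0.0683]
tool_rot: [0.352, 0.936, 0.0, 0.0]
ft_force: [-0.6, 0.8, -1.8]
grip_width: 0.0226
grasp_force: 58.9
```

Request:
{"name": "drive_tool", "arguments": {
  "increments": [
    [[11,27.5,0],[0,0,-4],0],
    [[11,27.5,0],[0,0,-4],0],
    [[11,27.5,0],[0,0,-4],0],
    [[11,27.5,0],[0,0,-4],0],
    [[11,27.5,0],[0,0,-4],0],
    [[11,27.5,0],[0,0,-4],0],
    [[11,27.5,0],[0,0,-4],0],
    [[11,27.5,0],[0,0,-4],0]
  ]
}}

```text
clock: 17.35
eef_pos: [0.5718, 0.0506, 0.0675]
tool_rot: [0.596, 0.803, -0.0, -0.0]
ft_force: [-0.1, 0.2, 0.5]
grip_width: 0.0231
grasp_force: 58.9
```

Request:
{"name": "drive_tool", "arguments": {
  "increments": [
    [[11,27.5,0],[0,0,-4],0],
    [[11,27.5,0],[0,0,-4],0],
    [[8,20,0],[0,0,-4],0],
    [[3,8,0],[0,0,-0.4],0],
    [[0,0,0],[0,0,0],0],
    [[0,0,0],[0,0,0],0]
  ]
}}

```text
clock: 17.85
eef_pos: [0.6043, 0.1318, 0.0672]
tool_rot: [0.678, 0.735, -0.001, -0.0]
ft_force: [-0.0, -0.2, 0.1]
grip_width: 0.0228
grasp_force: 58.9
```

```bash
python3 - <<'E'
from fit import *
S=camera("scene");w=camera("wrist");o=get_obs();print(o["eef_pos"],o["tool_rot"],o["grip_width"],o["grasp_force"])
q=proj(S,np.array([[*o["eef_pos"][:2],.09]]))[0].astype(int);print(q)
S=S["image"];w=w["image"]
a=[cv2.resize(w,(400,300)),cv2.resize(S[q[1]-60:q[1]+75,q[0]-90:q[0]+90],(400,300),interpolation=cv2.INTER_CUBIC)]
cv2.imwrite("pics/c7.png",cv2.convertScaleAbs(np.hstack(a)[...,::-1],alpha=1.6,beta=20))
E
```

```text
[0.60425229 0.13076376 0.06742133] [ 6.78469884e-01  7.34627824e-01 -7.34422101e-04 -1.93518349e-04] 0.022566819870628085 58.923413157463074
[416 252]
```

View pics/c7.png

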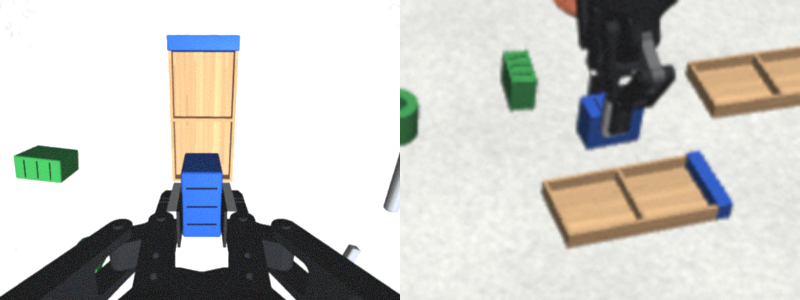

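Request:
{"name": "drive_tool", "arguments": {
  "increments": [
    [[2,0,-20],[0,0,-1],0],
    [[0,0,-20],[0,0,0],0],
    [[0,0,-18],[0,0,0],0],
    [[0,0,-10],[0,0,0],0],
    [[0,0,-7],[0,0,0],0],
    [[0,0,-4],[0,0,0],0],
    [[0,0,-3],[0,0,0],0],
    [[0,0,-1],[0,0,0],0]
  ]
}}

```text
clock: 18.62
eef_pos: [0.6075, 0.1321, -0.015]
tool_rot: [0.685, 0.729, 0.0, 0.0]
ft_force: [0.7, -0.8, -0.4]
grip_width: 0.0227
grasp_force: 58.9
```

Request:
{"name": "drive_tool", "arguments": {
  "increments": [
    [[0,0,0],[0,0,0],0],
    [[0,0,0],[0,0,0],0],
    [[0,0,0],[0,0,0],0]
  ]
}}

```text
clock: 18.87
eef_pos: [0.6076, 0.1325, -0.0146]
tool_rot: [0.685, 0.729, 0.001, 0.0]
ft_force: [-0.6, -0.7, -0.7]
grip_width: 0.0224
grasp_force: 58.9
```

Request:
{"name": "drive_tool", "arguments": {
  "increments": [
    [[0,0,-1.5],[0,0,0],0],
    [[0,0,0],[0,0,0],0],
    [[0,0,0],[0,0,0],0.5],
    [[0,0,0],[0,0,0],0.7],
    [[0,0,0],[0,0,0],1],
    [[0,0,0],[0,0,0],1],
    [[0,0,15],[0,0,0],1],
    [[0,0,30],[0,0,0],1]
  ]
}}

```text
clock: 19.53
eef_pos: [0.6032, 0.1315, 0.0242]
tool_rot: [0.685, 0.729, -0.004, -0.003]
ft_force: [-0.3, 0.2, -0.9]
grip_width: 0.0855
grasp_force: 0.0
```

Request:
{"name": "drive_tool", "arguments": {
  "increments": [
    [[0,0,30],[0,0,0],1],
    [[-5,-30,20],[0,0,0],1],
    [[-5,-30,0],[0,0,0],1],
    [[-5,-30,0],[0,0,0],1],
    [[-5,-30,0],[0,0,0],1],
    [[-5,-30,0],[0,0,0],1],
    [[-5,-30,0],[0,0,0],1],
    [[-5,-30,0],[0,0,0],1]
  ]
}}

```text
clock: 20.2
eef_pos: [0.5717, -0.079, 0.0783]
tool_rot: [0.685, 0.729, 0.0, 0.0]
ft_force: [0.3, -1.7, 0.0]
grip_width: 0.0853
grasp_force: 0.0
```

Request:
{"name": "drive_tool", "arguments": {
  "increments": [
    [[-5,-30,0],[0,0,0],1],
    [[-5,-30,0],[0,0,0],1],
    [[-5,-30,0],[0,0,0],1],
    [[-5,-30,0],[0,0,0],1],
    [[-5,-30,0],[0,0,0],1],
    [[-5,-30,0],[0,0,0],1],
    [[-5,-30,0],[0,0,0],1],
    [[-5,-30,0],[0,0,0],1]
  ]
}}

```text
clock: 20.87
eef_pos: [0.5316, -0.3192, 0.0782]
tool_rot: [0.685, 0.729, 0.0, 0.0]
ft_force: [-0.2, -0.2, 0.6]
grip_width: 0.0852
grasp_force: 0.0
```

Request:
{"name": "drive_tool", "arguments": {
  "increments": [
    [[-5,-30,0],[0,0,0],1],
    [[-5,-20,0],[0,0,0],1],
    [[-4,-12,0],[0,0,0],1],
    [[0,0,0],[0,0,0],1],
    [[0,0,0],[0,0,0],1]
  ]
}}

```text
clock: 21.28
eef_pos: [0.5178, -0.3794, 0.0778]
tool_rot: [0.685, 0.729, 0.0, -0.0]
ft_force: [0.3, 0.5, -0.4]
grip_width: 0.0853
grasp_force: 0.0
```

```bash
python3 w.py tube_blue; python3 - <<'E'
from fit import *
T=camera("top");S=camera("scene")
for p in (T,S): 
  for s in silhouettes("slab_blue",p)[:2]:print(s["conf"],s["bbox"])
  try: print(fit("slab_blue",[p]))
  except IndexError: print("miss")
E
```

```text
[ 0.5181 -0.3786  0.078 ] [ 0.684  0.729  0.    -0.   ] [-36.  34.  13.  69.   0.  50.]
0.66 [292.2, 247.3, 348.3, 317.8]
wrist [ 516.9 -408.1] -6.9 0.072
0.67 [226.1, 171.7, 246.0, 187.2]
(array([0.60749195, 0.13612237, 1.60506786]), np.float64(0.054276315789473686))
0.56 [401.0, 269.2, 431.3, 293.2]
(array([0.60114476, 0.13650791, 1.74212631]), np.float64(0.12671389396709323))
```

Request:
{"name": "drive_tool", "arguments": {
  "increments": [
    [[-1,-25,0],[0,0,0],1],
    [[0,-4.5,-15],[0,0,0],1],
    [[0,0,-25],[0,0,0],1],
    [[0,0,-25],[0,0,0],1],
    [[0,0,-20],[0,0,0],1],
    [[0,0,-12],[0,0,0],1],
    [[0,0,-4],[0,0,0],1],
    [[0,0,0],[0,0,0],0.8]
  ]
}}

```text
clock: 22.4
eef_pos: [0.5165, -0.4086, -0.024]
tool_rot: [0.685, 0.729, -0.0, -0.001]
ft_force: [0.0, 0.8, -0.0]
grip_width: 0.0754
grasp_force: 0.0
```

Request:
{"name": "drive_tool", "arguments": {
  "increments": [
    [[0,0,0],[0,0,0],0.6],
    [[0,0,0],[0,0,0],0.5],
    [[0,0,0],[0,0,0],0.4],
    [[0,0,0],[0,0,0],0.3],
    [[0,0,0],[0,0,0],0],
    [[0,0,0],[0,0,0],0],
    [[0,0,0],[0,0,0],0]
  ]
}}

```text
clock: 22.98
eef_pos: [0.5185, -0.4103, -0.0206]
tool_rot: [0.685, 0.729, 0.0, 0.002]
ft_force: [0.2, 0.0, 6.2]
grip_width: 0.0373
grasp_force: 60.7
```

Request:
{"name": "drive_tool", "arguments": {
  "increments": [
    [[0,0,5],[0,0,0],0],
    [[0,0,15],[0,0,0],0],
    [[0,0,25],[0,0,0],0],
    [[0,0,25],[0,0,0],0],
    [[4,30,20],[0,0,0],0],
    [[4,30,0],[0,0,0],0],
    [[4,30,0],[0,0,0],0],
    [[4,30,0],[0,0,0],0]
  ]
}}

```text
clock: 23.65
eef_pos: [0.533, -0.2882, 0.0679]
tool_rot: [0.685, 0.729, 0.0, 0.0]
ft_force: [-0.4, 0.2, -1.0]
grip_width: 0.0372
grasp_force: 60.2
```

Request:
{"name": "drive_tool", "arguments": {
  "increments": [
    [[4,30,0],[0,0,0],0],
    [[4,30,0],[0,0,0],0],
    [[4,30,0],[0,0,0],0],
    [[4,30,0],[0,0,0],0],
    [[4,30,0],[0,0,0],0],
    [[4,30,0],[0,0,0],0],
    [[4,30,0],[0,0,0],0],
    [[4,30,0],[0,0,0],0]
  ]
}}

```text
clock: 24.32
eef_pos: [0.5647, -0.0477, 0.0673]
tool_rot: [0.685, 0.729, -0.0, -0.0]
ft_force: [0.3, 0.6, -0.4]
grip_width: 0.0377
grasp_force: 60.2
```

Request:
{"name": "drive_tool", "arguments": {
  "increments": [
    [[4,30,0],[0,0,0],0],
    [[4,30,0],[0,0,0],0],
    [[4,30,0],[0,0,0],0],
    [[4,30,0],[0,0,0],0],
    [[4,30,0],[0,0,0],0],
    [[4,30,0],[0,0,0],0],
    [[4,25,0],[0,0,0],0],
    [[0,0,0],[0,0,0],0]
  ]
}}

```text
clock: 24.98
eef_pos: [0.5933, 0.1609, 0.0671]
tool_rot: [0.682, 0.731, 0.001, -0.001]
ft_force: [1.0, 0.1, 0.0]
grip_width: 0.0376
grasp_force: 60.2
```

Request:
{"name": "drive_tool", "arguments": {
  "increments": [
    [[0,0,0],[0,0,0],0],
    [[0,0,0],[0,0,0],0]
  ]
}}

```text
clock: 25.15
eef_pos: [0.5925, 0.1554, 0.0669]
tool_rot: [0.685, 0.729, -0.001, -0.0]
ft_force: [-0.5, 0.1, -1.2]
grip_width: 0.0373
grasp_force: 60.2
```

Request:
{"name": "drive_tool", "arguments": {
  "increments": [
    [[4,20,0],[0,0,0],0],
    [[3,16,0],[0,0,0],0],
    [[0,6.5,-15],[0,0,0],0],
    [[0,0,-20],[0,0,0],0],
    [[0,0,-20],[0,0,0],0],
    [[0,0,-15],[0,0,0],0],
    [[0,0,-8],[0,0,0],0],
    [[0,0,-3],[0,0,0],0]
  ]
}}

```text
clock: 25.82
eef_pos: [0.5988, 0.1974, -0.0157]
tool_rot: [0.685, 0.729, -0.002, -0.001]
ft_force: [-0.3, -0.8, -1.0]
grip_width: 0.0377
grasp_force: 60.2
```

Request:
{"name": "drive_tool", "arguments": {
  "increments": [
    [[0,0,-2],[0,0,0],0],
    [[0,0,-1],[0,0,0],0],
    [[0,0,0],[0,0,0],0],
    [[0,0,0],[0,0,0],0]
  ]
}}

```text
clock: 26.15
eef_pos: [0.6009, 0.1985, -0.0158]
tool_rot: [0.685, 0.729, 0.001, 0.0]
ft_force: [0.7, -0.8, -0.9]
grip_width: 0.0375
grasp_force: 60.2
```

Request:
{"name": "drive_tool", "arguments": {
  "increments": [
    [[0,0,0],[0,0,0],0.6],
    [[0,0,0],[0,0,0],0.8],
    [[0,0,0],[0,0,0],1],
    [[0,0,0],[0,0,0],1],
    [[0,0,15],[0,0,0],1],
    [[0,0,30],[0,0,0],1],
    [[0,0,30],[0,0,0],1],
    [[-12,-21,20],[0,0,0],1]
  ]
}}

```text
clock: 26.82
eef_pos: [0.5911, 0.1807, 0.081]
tool_rot: [0.683, 0.73, 0.003, 0.001]
ft_force: [0.8, -0.5, 2.1]
grip_width: 0.0852
grasp_force: 0.0
```

Request:
{"name": "drive_tool", "arguments": {
  "increments": [
    [[-18,-31,0],[0,0,0],1],
    [[-18,-31,0],[0,0,0],1],
    [[-18,-31,0],[0,0,0],1],
    [[-18,-31,0],[0,0,0],1],
    [[-18,-31,0],[0,0,0],1],
    [[-14,-24,0],[0,0,0],1],
    [[-6,-11,0],[0,0,0],1],
    [[0,0,0],[0,0,0],1]
  ]
}}

```text
clock: 27.48
eef_pos: [0.4767, -0.0147, 0.0784]
tool_rot: [0.686, 0.728, -0.0, -0.0]
ft_force: [0.2, 0.1, 0.5]
grip_width: 0.0855
grasp_force: 0.0
```

```bash
python3 w.py tube_green; python3 - <<'E'
from fit import *
T=camera("top");S=camera("scene")
for p in (T,S): 
  for s in silhouettes("tube_blue",p)[:2]:print(s["conf"],s["bbox"])
  try: print(fit("tube_blue",[p]))
  except IndexError: print("miss")
E
```

```text
[ 0.4781 -0.0133  0.0785] [0.685 0.728 0.001 0.   ] [ -2.  16. -15.  59.   0.  85.]
0.87 [293.7, 204.2, 358.8, 274.4]
wrist [478.6 -12.1] 0.6 0.039
0.87 [192.4, 172.4, 212.9, 190.6]
(array([0.60261143, 0.20283945, 0.30289337]), np.float64(0.26465201465201466))
0.66 [439.5, 264.0, 462.5, 287.4]
(array([ 0.59287756,  0.20191402, -0.05138661]), np.float64(0.12316536203522505))
```

Blue tube is in its bay. Next, the green tube.

Request:
{"name": "drive_tool", "arguments": {
  "increments": [
    [[0.5,1,-20],[0,0,0],1],
    [[0,0,-25],[0,0,0],1],
    [[0,0,-25],[0,0,0],1],
    [[0,0,-20],[0,0,0],1],
    [[0,0,-9],[0,0,0],1],
    [[0,0,-3],[0,0,0],1],
    [[0,0,0],[0,0,0],0.8],
    [[0,0,0],[0,0,0],0.6]
  ]
}}

```text
clock: 28.6
eef_pos: [0.4796, -0.0116, -0.0231]
tool_rot: [0.685, 0.729, 0.001, 0.001]
ft_force: [-0.2, -0.2, -0.2]
grip_width: 0.0639
grasp_force: 0.0
```

Request:
{"name": "drive_tool", "arguments": {
  "increments": [
    [[0,0,0],[0,0,0],0.5],
    [[0,0,0],[0,0,0],0.4],
    [[0,0,0],[0,0,0],0.3],
    [[0,0,0],[0,0,0],0],
    [[0,0,0],[0,0,0],0],
    [[0,0,0],[0,0,0],0]
  ]
}}

```text
clock: 29.1
eef_pos: [0.4802, -0.0117, -0.0224]
tool_rot: [0.685, 0.729, 0.001, 0.001]
ft_force: [-0.3, -1.0, 6.8]
grip_width: 0.0376
grasp_force: 60.8
```

Request:
{"name": "drive_tool", "arguments": {
  "increments": [
    [[0,0,5],[0,0,0],0],
    [[0,0,15],[0,0,0],0],
    [[0,0,25],[0,0,0],0],
    [[0,0,25],[0,0,0],0],
    [[0,25,20],[0,0,-1.5],0],
    [[0,30,0],[0,0,-1],0],
    [[0,30,0],[0,0,0],0],
    [[0,30,0],[0,0,0],0]
  ]
}}

```text
clock: 29.77
eef_pos: [0.4787, 0.1043, 0.0672]
tool_rot: [0.701, 0.713, 0.001, 0.0]
ft_force: [0.2, 0.7, -0.9]
grip_width: 0.0377
grasp_force: 60.2
```

Request:
{"name": "drive_tool", "arguments": {
  "increments": [
    [[-1,30,0],[0,0,0],0],
    [[-1,30,0],[0,0,0],0],
    [[-1,30,0],[0,0,0],0],
    [[-1,30,0],[0,0,0],0],
    [[-1,30,0],[0,0,0],0],
    [[-1,30,0],[0,0,0],0],
    [[0,30,0],[0,0,0],0],
    [[0,30,0],[0,0,0],0]
  ]
}}

```text
clock: 30.43
eef_pos: [0.4719, 0.3445, 0.0663]
tool_rot: [0.7, 0.714, -0.0, 0.0]
ft_force: [1.0, -1.2, 0.3]
grip_width: 0.0377
grasp_force: 60.2
```

Request:
{"name": "drive_tool", "arguments": {
  "increments": [
    [[0,20,0],[0,0,0],0],
    [[0,8.5,0],[0,0,0],0],
    [[0,0,0],[0,0,0],0],
    [[0,0,0],[0,0,0],0]
  ]
}}

```text
clock: 30.77
eef_pos: [0.4721, 0.371, 0.0658]
tool_rot: [0.7, 0.714, -0.001, 0.0]
ft_force: [0.3, 0.3, -1.4]
grip_width: 0.0377
grasp_force: 60.2
```

Picked with the TCP at about -23 mm, so I set it down at about -18: from 66, that is -84.

Request:
{"name": "drive_tool", "arguments": {
  "increments": [
    [[1,1,-20],[0,0,0],0],
    [[0,0,-20],[0,0,0],0],
    [[0,0,-18],[0,0,0],0],
    [[0,0,-12],[0,0,0],0],
    [[0,0,-7],[0,0,0],0],
    [[0,0,-4],[0,0,0],0],
    [[0,0,-2],[0,0,0],0],
    [[0,0,-1],[0,0,0],0]
  ]
}}

```text
clock: 31.43
eef_pos: [0.4741, 0.3724, -0.0174]
tool_rot: [0.701, 0.713, 0.0, 0.0]
ft_force: [-0.6, 0.3, -0.7]
grip_width: 0.0376
grasp_force: 60.2
```

Request:
{"name": "drive_tool", "arguments": {
  "increments": [
    [[0,0,0],[0,0,0],0],
    [[0,0,0],[0,0,0],0],
    [[0,0,0],[0,0,0],0]
  ]
}}

```text
clock: 31.68
eef_pos: [0.474, 0.3732, -0.0171]
tool_rot: [0.7, 0.714, 0.001, 0.0]
ft_force: [-1.1, -0.0, -0.6]
grip_width: 0.0375
grasp_force: 60.2
```

Request:
{"name": "drive_tool", "arguments": {
  "increments": [
    [[0,0,0],[0,0,0],0.6],
    [[0,0,0],[0,0,0],0.8],
    [[0,0,0],[0,0,0],1],
    [[0,0,0],[0,0,0],1],
    [[0,0,15],[0,0,0],1],
    [[0,0,30],[0,0,0],1],
    [[0,0,30],[0,0,0],1],
    [[-1,-10,20],[0,0,6],1]
  ]
}}

```text
clock: 32.35
eef_pos: [0.4737, 0.3649, 0.0798]
tool_rot: [0.661, 0.751, 0.002, 0.0]
ft_force: [0.6, 0.6, 0.4]
grip_width: 0.0853
grasp_force: 0.0
```

Request:
{"name": "drive_tool", "arguments": {
  "increments": [
    [[-2,-22,0],[0,0,7],1],
    [[-2,-22,0],[0,0,7],1],
    [[-2,-22,0],[0,0,7],1],
    [[-2,-22,0],[0,0,7],1],
    [[-2,-22,0],[0,0,7],1],
    [[-2,-22,0],[0,0,7],1],
    [[-2,-22,0],[0,0,7],1],
    [[-2,-22,0],[0,0,7],1]
  ]
}}

```text
clock: 33.02
eef_pos: [0.4564, 0.1858, 0.0773]
tool_rot: [0.23, 0.973, 0.0, 0.0]
ft_force: [0.2, 0.5, 0.5]
grip_width: 0.0851
grasp_force: 0.0
```

Request:
{"name": "drive_tool", "arguments": {
  "increments": [
    [[-3,-25,0],[0,0,7],1],
    [[-3,-25,0],[0,0,7],1],
    [[-3,-20,0],[0,0,7],1],
    [[-1,-10,0],[0,0,4.5],1],
    [[0,0,0],[0,0,0],1],
    [[0,0,0],[0,0,0],1]
  ]
}}

```text
clock: 33.52
eef_pos: [0.4468, 0.1066, 0.0774]
tool_rot: [0.014, 1.0, 0.0, 0.0]
ft_force: [-0.9, 0.5, 0.2]
grip_width: 0.0854
grasp_force: 0.0
```

```bash
python3 w.py slab_green; python3 - <<'E'
from fit import *
T=camera("top");S=camera("scene")
for p in (T,S): 
  try: print(fit("tube_green",[p]))
  except IndexError: print("miss")
E
```

```text
[0.4469 0.1072 0.0773] [0.013 1.    0.    0.   ] [ 13.  14. -17.  58.   0.  15.]
0.95 [304.3, 206.1, 343.1, 280.7]
wrist [448.4 107.8] -2.5 0.033
(array([0.47405773, 0.37537154, 0.05693928]), np.float64(0.055100755667506295))
(array([0.46666357, 0.37485149, 0.23434683]), np.float64(0.05217050209205021))
```

Request:
{"name": "drive_tool", "arguments": {
  "increments": [
    [[1.5,0.5,-20],[0,0,-1],1],
    [[0,0,-25],[0,0,0],1],
    [[0,0,-25],[0,0,0],1],
    [[0,0,-15],[0,0,0],1],
    [[0,0,-10],[0,0,0],1],
    [[0,0,-4.5],[0,0,0],0.8],
    [[0,0,0],[0,0,0],0.6],
    [[0,0,0],[0,0,0],0.5]
  ]
}}

```text
clock: 34.53
eef_pos: [0.4483, 0.1076, -0.0222]
tool_rot: [0.021, 1.0, 0.0, 0.0]
ft_force: [-0.5, -0.5, 0.1]
grip_width: 0.0514
grasp_force: 0.0
```

Request:
{"name": "drive_tool", "arguments": {
  "increments": [
    [[0,0,0],[0,0,0],0.35],
    [[0,0,0],[0,0,0],0.25],
    [[0,0,0],[0,0,0],0.15],
    [[0,0,0],[0,0,0],0],
    [[0,0,0],[0,0,0],0],
    [[0,0,0],[0,0,0],0]
  ]
}}

```text
clock: 35.03
eef_pos: [0.4493, 0.1076, -0.0213]
tool_rot: [0.021, 1.0, 0.0, 0.001]
ft_force: [-0.5, -0.2, 5.6]
grip_width: 0.0224
grasp_force: 59.3
```

Request:
{"name": "drive_tool", "arguments": {
  "increments": [
    [[0,0,5],[0,0,0],0],
    [[0,0,15],[0,0,0],0],
    [[0,0,25],[0,0,0],0],
    [[0,0,25],[0,0,0],0],
    [[2,15,20],[0,0,-6.6],0],
    [[2,15,0],[0,0,-6.6],0],
    [[2,15,0],[0,0,-6.6],0],
    [[2,15,0],[0,0,-6.6],0]
  ]
}}

```text
clock: 35.7
eef_pos: [0.4562, 0.1678, 0.0684]
tool_rot: [0.252, 0.968, 0.0, 0.0]
ft_force: [-0.8, -0.3, -1.0]
grip_width: 0.0223
grasp_force: 58.7
```

Request:
{"name": "drive_tool", "arguments": {
  "increments": [
    [[2,16,0],[0,0,-6.6],0],
    [[2,16,0],[0,0,-6.6],0],
    [[2,16,0],[0,0,-6.6],0],
    [[2,16,0],[0,0,-6.6],0],
    [[2,16,0],[0,0,-6.6],0],
    [[2,16,0],[0,0,-6.6],0],
    [[2,16,0],[0,0,-6.6],0],
    [[2,16,0],[0,0,-6.6],0]
  ]
}}

```text
clock: 36.37
eef_pos: [0.4716, 0.2957, 0.0675]
tool_rot: [0.656, 0.755, -0.001, -0.0]
ft_force: [-0.3, -0.0, -0.2]
grip_width: 0.0228
grasp_force: 58.7
```

Request:
{"name": "drive_tool", "arguments": {
  "increments": [
    [[1,8,0],[0,0,-6.6],0],
    [[1,3,0],[0,0,0],0],
    [[0,0,0],[0,0,0],0],
    [[0,0,0],[0,0,0],0]
  ]
}}

```text
clock: 36.7
eef_pos: [0.4737, 0.3057, 0.0674]
tool_rot: [0.695, 0.719, -0.001, 0.0]
ft_force: [-1.3, 0.3, -0.2]
grip_width: 0.0231
grasp_force: 58.8
```

Request:
{"name": "drive_tool", "arguments": {
  "increments": [
    [[1,1,-20],[0,0,0],0],
    [[0,0,-20],[0,0,0],0],
    [[0,0,-18],[0,0,0],0],
    [[0,0,-12],[0,0,0],0],
    [[0,0,-7],[0,0,0],0],
    [[0,0,-4],[0,0,0],0],
    [[0,0,-2],[0,0,0],0],
    [[0,0,-1],[0,0,0],0]
  ]
}}

```text
clock: 37.37
eef_pos: [0.4754, 0.3072, -0.016]
tool_rot: [0.696, 0.718, 0.0, 0.0]
ft_force: [0.5, 0.0, -0.1]
grip_width: 0.0226
grasp_force: 58.8
```

Request:
{"name": "drive_tool", "arguments": {
  "increments": [
    [[0,0,-0.5],[0,0,0],0],
    [[0,0,0],[0,0,0],0],
    [[0,0,0],[0,0,0],0]
  ]
}}

```text
clock: 37.62
eef_pos: [0.4755, 0.3076, -0.0162]
tool_rot: [0.696, 0.718, 0.001, 0.0]
ft_force: [0.4, 0.6, 0.3]
grip_width: 0.0226
grasp_force: 58.8
```

Request:
{"name": "drive_tool", "arguments": {
  "increments": [
    [[0,0,0],[0,0,0],0.5],
    [[0,0,0],[0,0,0],0.7],
    [[0,0,0],[0,0,0],1],
    [[0,0,0],[0,0,0],1],
    [[0,0,15],[0,0,0],1],
    [[0,0,30],[0,0,0],1],
    [[0,0,30],[0,0,0],1],
    [[0,0,30],[0,0,0],1]
  ]
}}

```text
clock: 38.28
eef_pos: [0.4745, 0.307, 0.0889]
tool_rot: [0.696, 0.718, -0.001, -0.0]
ft_force: [0.3, 0.3, -0.1]
grip_width: 0.0855
grasp_force: 0.0
```

Request:
{"name": "drive_tool", "arguments": {
  "increments": [
    [[-35,0,10],[0,0,0],1],
    [[-35,0,10],[0,0,0],1],
    [[-35,0,10],[0,0,0],1],
    [[-35,0,0],[0,0,0],1],
    [[-20,0,0],[0,0,0],1],
    [[0,0,0],[0,0,0],1],
    [[0,0,0],[0,0,0],1]
  ]
}}

```text
clock: 38.87
eef_pos: [0.3144, 0.3075, 0.1186]
tool_rot: [0.695, 0.719, 0.001, 0.0]
ft_force: [0.8, -0.3, 0.5]
grip_width: 0.0857
grasp_force: 0.0
```

```bash
python3 - <<'E'
from fit import *
T=camera("top");S=camera("scene");w=get_obs();print(w["eef_pos"],w["clock"])
a=[cv2.resize(T["image"][140:280,90:370],(640,300)),cv2.resize(S["image"][200:355,250:545],(640,300))]
cv2.imwrite("pics/c8.png",cv2.convertScaleAbs(np.vstack(a)[...,::-1],alpha=1.6,beta=15))
E
```

```text
[0.31586707 0.3077468  0.11839914] 38.9667
```

View pics/c8.png

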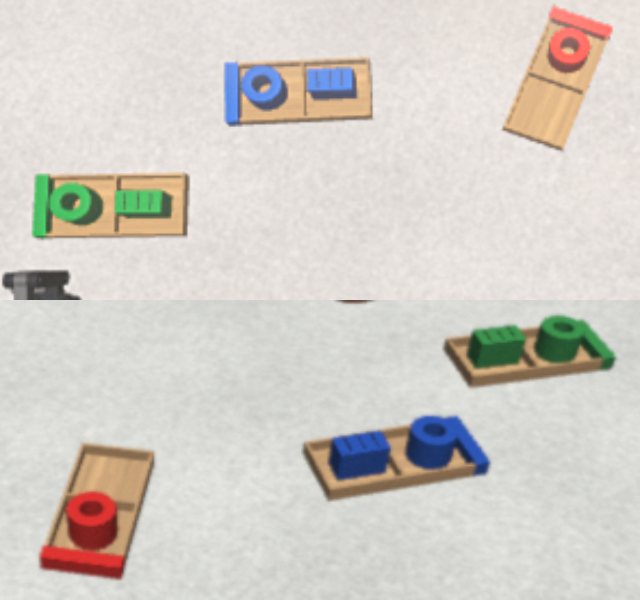

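The last picture shows all five pieces upright in their proper bays. Top half: green tube at (73,202), green slab at (140,202), blue tube at (264,87), blue slab at (331,82), red tube at (569,48). The gripper is clear of them.

```bash
python3 -c "
from h import *
print(job_done())"
```

```text
the job is handed in; nothing more can be done
None
```

All five wax pieces stand upright in their matching bays by the last picture, nothing dropped or knocked and the graver and doming block never approached; I handed the job in at about 39 s, and the hand-in gave no verdict.

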